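Clip the snap hook onto the sliding lifting bow

ROBOT

A 6-joint arm with a two-finger parallel gripper is mounted at the origin on a cart in front of the work surface, level with it; the furniture and walls round the work are solid. World frame = base frame: x ahead of the robot, y to its left, z up, the work surface at z = 0. Lengths are in m, angles in degrees, forces in N, time in s.
With the tool pointing down it reaches from about 0.35 to 0.975 m from the base axis. Payload 17.4 kg.
Tool frame: the origin (TCP) lies midway between the tips of the shut fingers; the grasp point (between the pads) lies 19 mm behind it; z points along the fingers, y is the line along which they close (so a half turn about z gives the same grasp; the last joint's range is limited). The gripper opens to 85 mm and grips with 20 to 120 N. Pads are 22 mm wide; open, the fingers measure 114 mm over their backs; the gripper's body (76 mm by 85 mm) begins 54 mm behind the grasp point. The pads swing forward as they close: fully open they stand 13 mm farther back than shut.
Start: joints at [-68.342, 6.646, 82.598, -0, 90.757, -2.166], TCP at [0.273, -0.617, 0.195] pointing down, gripper open.
Joint ranges: [-162.19, 162.19], [-47.58, 125.68], [4.15, 143.07], [-65.23, 245.23], [0.69, 171.88], [-170.13, 170.13]. Speed limits (degrees/s): [108.29, 108.29, 127.2, 180, 180, 180].

INTERFACE

Orientations are given as a 3x3 rotation matrix whose columns are the frame's x, y, z axes.
In Python, from bench import arm, cams gives the robot as it stands.
- The arm moves only by the shell command python3 -m inch 'ROWS'. ROWS is JSON, a list of rows, each an object with "fingers": the opening, from 0 (shut) to 1 (fully open); "xyz": the shift along the tool's x, y, z in m, a list of three; "dr": the turn, a rotation vector about the tool's x, y, z in rad, a list of three. In form: [{"fingers": fingers, "xyz": [dx, dy, dz], "dr": [ax, ay, az]}, ...]. A call has 1 to 5 rows; each row is the pose to reach, as a shift and turn from the pose commanded when the call began, along the tool's axes at that moment; what a row does not reach only later rows make up. A row lasts 1/10 s, in which the tool goes at most 50 mm and 8.59 degrees, less where a joint would pass 70% of its speed; a pose out of reach is approached as far as the arm can. A call with a gripper value outside its range is refused whole. The fingers move at their own pace and stop on an object; the grip force is fixed at half the most. Time passes only in rows, so rows that repeat a pose let the fingers close. It gives the time, the measured TCP pose, the force, the opening and the grip force at its end, in the units of the state.
- arm.get_state(): the state, without advancing time (a new reading comes with each control period).
- cams.grab_frame(name): name is "scene" or "top" or "wrist"; returns a dict with "image" (480x640x3 uint8, red, green, blue), "intrinsics" (3x3 intrinsics, pixels), "k1" (the pictures are not rectified: a ray, as slopes to the right and down, at radius r is drawn at 1 + k1 r^2 times it, then the intrinsics apply), "world_from_camera" (4x4, takes a point from camera to world coordinates). Camera axes: x right, y down, z forward; pixel columns grow to the right and rows downward; lengths in m; the calibration is good to about 2 mm. A picture is of the moment at which its call begins. There is no depth.
- arm.job_done(): hands the job in; it is judged then, once.
The state is a dict: "time_s": time; "qpos": joint angles; "qd": joint speeds; "joint_efforts": joint torques, N m; "ee_pos": TCP position; "ee_rot": TCP orientation; "wrist_force": force on the tool from outside, world axes, zero at the start; "torque": the same for the moment, N m; "gripper_width": finger opening in m; "grip_force": force on a finger pad.
Only numpy, scipy, OpenCV 4.12 (cv2) and the standard library are available. Lean on these libraries where they do the work, as an engineer would, in place of code of your own. Each camera call takes 0.05 s, during which the arm holds its last target. There are 200 camera calls.

TASK

Get the cover plate ready for hoisting: pick up the loose snap hook, press its sprung gate against one upright leg of the plate's lifting bow until the leg has passed inside and the gate has sprung shut. Then draw the hook back in line with the slots, the leg bearing in the bend of the hook, until the bow has slid up against the stop hidden under the plate and takes a pull of about one kilogram. Let go and leave the hook lying flat on the plate, gate shut and the leg home in the bend; never load the bow with more than 20 N, and leave the other things where they are.

Things in the scene. Friction and masses are not known exactly. Their poses are not given: they have to be found in the camera images.
- snap_hook: loose steel snap hook (carabiner type), 157 x 50 x 12 mm, 0.25 kg, lying flat. Origin on its underside at the rear of the loop; x along the shank to the bend, y to the gate side, z up. mm in this frame: loop of 12 mm bar; spine along y -22, x 0 to 46; rear cross bar at x -6; bend a half circle, centre-line radius 18.5, about (46, -3.5); tail ring to x -82
- hook_grip (a point): middle of the hook's shank, at hook (-30, 0, 6) mm, the place to grip it: straight, 16 mm wide (flat sides facing hook +y and -y), 12 mm thick, hook x -50 to -12; axes as the hook's
- hook_mouth (a point): where to press a bow leg in, at hook (30, 15, 0) mm, on the closed gate. The leg's centre should meet the gate at hook x 26 to 33; it first touches with its centre at hook y 24 and must get to about y 4 before it can go forward (hook +x) under the nose into the bend; the gate stops at y -1. The gate springs shut behind it beyond hook x 42
- hook_nose (a point): centre of the nose, the 12 mm round bar end of the bend beside the gate's tip, at hook (46, 15, 0) mm; the gap between nose and spine is 25 mm
- hook_bend (a point): at hook (53.5, -3.5, 0) mm: where a bow leg's centre lies when seated in the bend, bearing on its inner face (apex inner face at hook x 58.5, outer at 70.5)
- gate (a joint): gate of the hook, rad: 0 = shut, 0.75 = fully inwards (stop). An 8 mm bar pivoted about z at hook (0, 15) mm, shut along y 15, its round tip ending at hook x 40; it swings inwards (towards the spine). The spring always shuts it: 0.06 N m at 0, 0.12 N m more per rad (about 2 to 6 N at the leg)
- cover_plate: dark steel cover plate, fixed, 200 (x) x 150 (y) x 12 mm thick, on the table; origin at the centre of its underside, top face 12 mm above; z up. Two flush dark slots along its x, in which the bow's feet slide. The bow runs between two stops hidden under the plate, one each way; they are set differently each time (3 to 45 mm from where the bow starts) and can only be felt; either will do
- bow: lifting bow of 10 mm round steel bar standing on the plate: two vertical legs 60 mm apart (centre to centre, along its y), 61 mm high over the plate's top, rounded at the top; origin on the plate's top face midway between the legs, axes as the plate's. It slides stiffly along x, carrying both legs: friction about 4.5 N; rigid in all other directions
- leg_right (a point): centre of the bow's leg at y -30 mm of the bow, at the plate's top face; moves with the bow; either leg may be used
- leg_left (a point): centre of the bow's leg at y +30 mm of the bow, at the plate's top face; moves with the bow
- thread_spool: bystander: flat white spool of tape, 69 mm wide, 24 mm high, lying flat; origin at the centre of its underside
- small_tin: bystander: round blue tin, 71 mm wide, 42 mm high; origin at the centre of its underside
Mind the look-alikes: they are no part of the job. There is more than one size of the snap_hook; the one meant has the size given above.

How it is judged:
By the outcome, as a careful person would: the job done as asked, in the order asked, and still so for the second after the job is handed in, with the robot touching nothing.
It also fails if it takes over 69 s, if anything falls off the work surface, if the arm or the gripper's body presses on something with over 40 N, if the wrist force passes 120 N, or if a joint passes its speed limit or range.

## Working session

There is one attempt and no reset: what is moved stays moved. The work goes in short steps, Python scripts to look and compute and a shell command to move; the robot and the scene stay as the last step left them, time stands still between calls to the robot, and variables do not carry over. Pictures are saved under pics/ and viewed, at most 10 in all, crops included, and the job is handed in when it is done.

```bash
ls; mkdir -p pics; python3 - <<'E'
from bench import arm,cams
import cv2,numpy as np
for n in ("top","scene"):
    f=cams.grab_frame(n); cv2.imwrite(f"pics/{n}0.png",f["image"][:,:,::-1]); print(n,f["intrinsics"],f["k1"],f["world_from_camera"].round(4).tolist() if hasattr(f["world_from_camera"],'round') else f["world_from_camera"])
s=arm.get_state(); print(s)
E
```

```text
pics
top [[514.56181826   0.         321.86052907]
 [  0.         514.56181826 240.39680752]
 [  0.           0.           1.        ]] -0.1184837054679987 [[0.0174, -0.984, 0.1776, 0.4289], [-0.9994, -0.0227, -0.0279, -0.0359], [0.0315, -0.177, -0.9837, 1.0396], [0.0, 0.0, 0.0, 1.0]]
scene [[500.85675052   0.         326.47014131]
 [  0.         500.85675052 239.77030533]
 [  0.           0.           1.        ]] 0.024931866480478217 [[-0.4843, -0.4707, 0.7375, -0.1407], [-0.8746, 0.2833, -0.3935, 0.3413], [-0.0238, -0.8356, -0.5488, 0.5746], [0.0, 0.0, 0.0, 1.0]]
{'time_s': 0.1, 'qpos': array([-6.83414552e+01,  6.67147005e+00,  8.26289734e+01, -8.53541542e-04,
        9.07552807e+01, -2.16658673e+00]), 'qd': array([ 0.06470784, -0.05558414, -0.12804497, -0.09432381,  0.01964726,
        0.01250008]), 'joint_efforts': array([ 2.12033839e-03, -7.33669353e+01, -6.33791041e+01,  1.64848707e-04,
        5.36994048e-03,  3.23531640e-05]), 'ee_pos': array([ 0.27257554, -0.61731867,  0.19416682]), 'ee_rot': array([[ 9.14782654e-01,  4.03946230e-01, -3.72794515e-04],
       [ 4.03946402e-01, -9.14782213e-01,  8.98407870e-04],
       [ 2.18826810e-05, -9.72436939e-04, -9.99999527e-01]]), 'wrist_force': array([1.12982374, 0.31766507, 1.15324037]), 'torque': array([-0.03754531, -0.04826872,  0.0815901 ]), 'grip_force': 0.0, 'gripper_width': 0.08553171244664938}
```

View pics/top0.png

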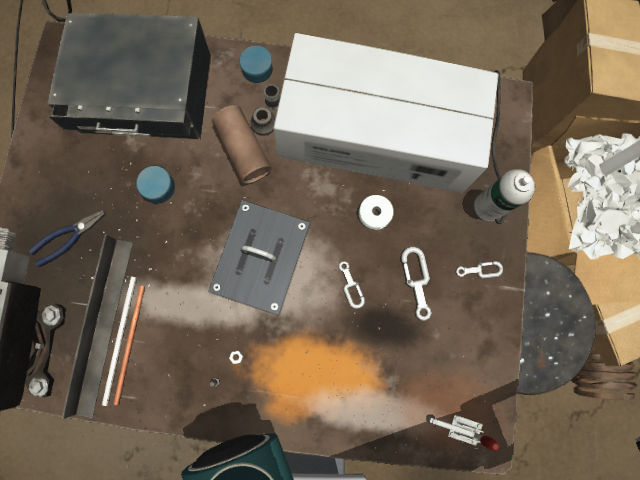

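View pics/scene0.png

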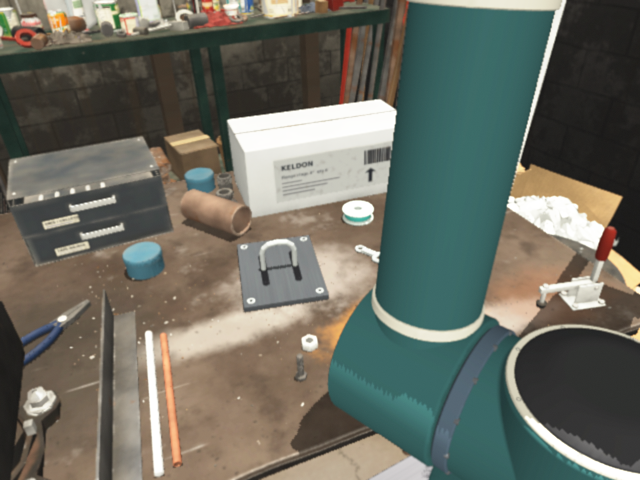

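The top view shows three hooks, at (352,285), (416,283) and (480,270). The big one at (416,283) is probably the one meant. The plate is at (260,258), with its bow at about (258,252).

```bash
cat >h.py <<'E'
import numpy as np,cv2
from bench import arm,cams
def dist(f): return np.array([f["k1"],0,0,0,0],float)
def px2w(f,px,z):
    K=np.array(f["intrinsics"]);T=np.array(f["world_from_camera"])
    n=cv2.undistortPoints(np.array(px,float).reshape(-1,1,2),K,dist(f)).reshape(-1,2)
    d=np.c_[n,np.ones(len(n))]@T[:3,:3].T;o=T[:3,3]
    return o+d*((np.array(z)-o[2])/d[:,2])[:,None]
def w2px(f,P):
    T=np.linalg.inv(np.array(f["world_from_camera"]))
    return cv2.projectPoints(np.array(P,float).reshape(-1,1,3),cv2.Rodrigues(T[:3,:3])[0],T[:3,3],np.array(f["intrinsics"]),dist(f))[0].reshape(-1,2)
E
python3 - <<'E'
from h import *
f=cams.grab_frame("top");im=f["image"][:,:,::-1]
a=cv2.resize(im[240:330,380:460],None,fx=6,fy=6,interpolation=cv2.INTER_CUBIC)
b=cv2.resize(im[195:320,200:320],None,fx=320/120,fy=320/120,interpolation=cv2.INTER_CUBIC)
c=np.zeros((540,800,3),np.uint8);c[:540,:480]=a;c[:b.shape[0],480:]=b
cv2.imwrite("pics/crop1.png",c)
for l,r in (((342,262),(360,308)),((405,249),(426,320)),((458,272),(503,268))):
    w=px2w(f,[l,r],0.01);print(w.round(3).tolist(),np.linalg.norm(w[0]-w[1]))
print(px2w(f,[(245,207),(302,226),(276,306),(216,287)],0.012).round(4).tolist())
E
```

```text
[[0.571, -0.107, 0.01], [0.479, -0.144, 0.01]] 0.09914046911792751
[[0.601, -0.236, 0.01], [0.457, -0.277, 0.01]] 0.14939935200281632
[[0.555, -0.345, 0.01], [0.565, -0.441, 0.01]] 0.09658646873825602
[[0.6803, 0.0938, 0.012], [0.6433, -0.0241, 0.012], [0.48, 0.0236, 0.012], [0.515, 0.1447, 0.012]]
```

View pics/crop1.png

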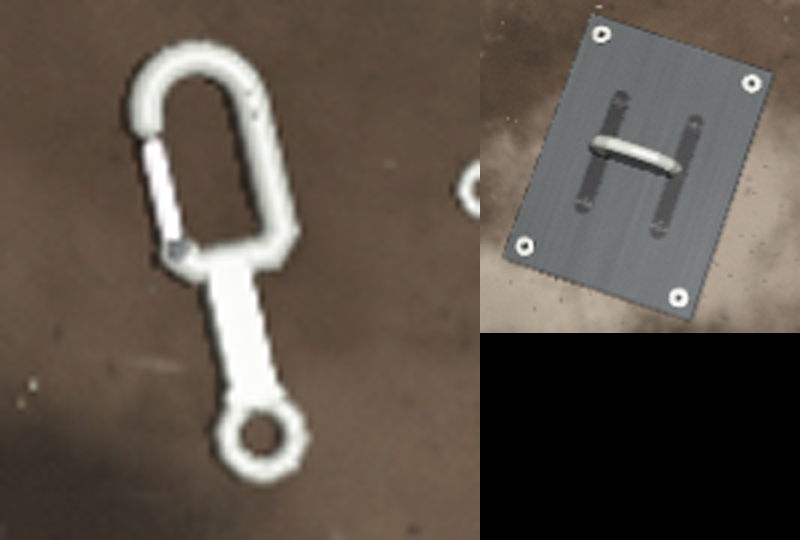

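The crop shows the large hook with its bend at the top (apex crop (200,40)), the gate on the image left (pivot at (179,250)) and the ring at (263,436). The gate faces world +y. The bow top runs crop (597,145)–(677,168), with the slots running up the image. Next I fit the hook silhouette and check the plate and bow poses by projecting them.

```bash
cat >fit.py <<'E'
from h import *
from scipy.optimize import minimize
def outline(sc=1):
    t=np.linspace(-np.pi/2,np.pi/2,20)
    loop=[(-6,15),(-6,-22),(46,-22)]+[(46+18.5*np.cos(a),-3.5+18.5*np.sin(a)) for a in t]+[(0,15),(-6,15)]
    return np.array(loop)
def render(f,p,U,x0,y0,w,h,z=.006):
    c,s=np.cos(p[2]),np.sin(p[2]);R=np.array([[c,-s],[s,c]])
    def P(q): 
        q=np.atleast_2d(q)/1000@R.T+p[:2]; return (w2px(f,np.c_[q,np.full(len(q),z)])+.5-[x0,y0])*U
    m=np.zeros((h*U,w*U),np.uint8); a=P([[0,0],[100,0]]);k=np.linalg.norm(a[1]-a[0])/100
    I=lambda q:np.round(q*8).astype(np.int32)
    cv2.polylines(m,[I(P(outline()))],False,255,int(round(12*k)),cv2.LINE_AA,3)
    cv2.fillPoly(m,[I(P([(-60,8),(-6,8),(-6,-8),(-60,-8)]))],255,cv2.LINE_AA,3)
    cv2.circle(m,tuple(int(v) for v in I(P((-67,0)))[0]),int(11.5*k*8),255,int(round(7*k)),cv2.LINE_AA,3)
    return m
def fit(f,p0,box,U=6,thr=140,z=.006):
    x0,y0,w,h=box
    g=f["image"].min(2)[y0:y0+h,x0:x0+w]; g=cv2.resize(g,None,fx=U,fy=U,interpolation=cv2.INTER_CUBIC)
    mk=cv2.GaussianBlur(((g>thr)*255).astype(np.uint8),(0,0),U/2).astype(float)
    cost=lambda p:np.abs(cv2.GaussianBlur(render(f,p,U,*box,z=z),(0,0),U/2)-mk).mean()
    S=np.array([[0,0,0],[.008,0,0],[0,.008,0],[0,0,.1]])+p0
    r=minimize(cost,p0,method="Nelder-Mead",options=dict(initial_simplex=S,xatol=1e-5,fatol=1e-3))
    return r.x,r.fun,np.dstack([mk,mk*0,render(f,r.x,U,*box,z=z)])
E
python3 - <<'E'
from fit import *
f=cams.grab_frame("top")
p,c,v=fit(f,[.535,-.255,np.radians(16)],(385,240,60,90)); print(p,np.degrees(p[2]),c)
s=cams.grab_frame("scene")
# plate corners from top-cam, crop px
cr=np.array([(592,15),(772,73),(692,320),(502,258)],float); px=(cr-[480,0])/(320/120)+[200,195]
w=px2w(f,px,.012);print("corners",w.round(4).tolist(), "ctr",w.mean(0), [np.linalg.norm(w[i]-w[(i+1)%4]).round(4) for i in range(4)])
a=((w[0]-w[3])+(w[1]-w[2]));th=np.arctan2(a[1],a[0]);print("plate deg",np.degrees(th))
e=(np.array([(597,145),(677,168)],float)-[480,0])/(320/120)+[200,195]
b=px2w(f,e,.066);print("bow",b.round(4).tolist(),np.linalg.norm(b[1]-b[0]))
c0=w.mean(0)[:2];ex=np.array([np.cos(th),np.sin(th)]);ey=np.array([-ex[1],ex[0]])
bc=b.mean(0)[:2]-c0;print("bow in plate",bc@ex,bc@ey)
B=c0+ex*(bc@ex)
pts=[[*(B+ey*y),z] for y in(-.03,.03) for z in(.012,.073)]
print("scene px",w2px(s,pts).round(1).tolist(),"top px",w2px(f,pts).round(1).tolist())
im=cv2.resize(s["image"][220:320,220:340,::-1],None,fx=4,fy=4,interpolation=cv2.INTER_CUBIC)
for q in w2px(s,pts): cv2.circle(im,tuple(int(t) for t in (q+.5-[220,220])*4),3,(0,0,255),-1)
for q in w2px(s,w): cv2.circle(im,tuple(int(t) for t in (q+.5-[220,220])*4),3,(0,255,0),-1)
o=np.zeros((540,800,3),np.uint8);o[:400,:480]=im;v=cv2.resize(v,(320,480));o[:480,480:]=v
cv2.imwrite("pics/fit1.png",o)
E
```

```text
[ 0.53863874 -0.25905051  0.20468332] 11.727490118914345 8.965987654320987
corners [[0.6937, 0.1006, 0.012], [0.6512, -0.0392, 0.012], [0.4624, 0.0162, 0.012], [0.5051, 0.1597, 0.012]] ctr [0.57809115 0.05931711 0.012     ] [np.float64(0.1461), np.float64(0.1967), np.float64(0.1498), np.float64(0.1976)]
plate deg -16.882507567182987
bow [[0.5837, 0.0854, 0.066], [0.5684, 0.0274, 0.066]] 0.05995257564681254
bow in plate -0.0010896685494653166 -0.0033679788604322773
scene px [[295.7, 265.2], [293.8, 238.4], [264.3, 269.8], [261.2, 242.8]] top px [[273.8, 261.8], [271.8, 257.5], [245.6, 252.6], [241.9, 247.7]]
```

View pics/fit1.png

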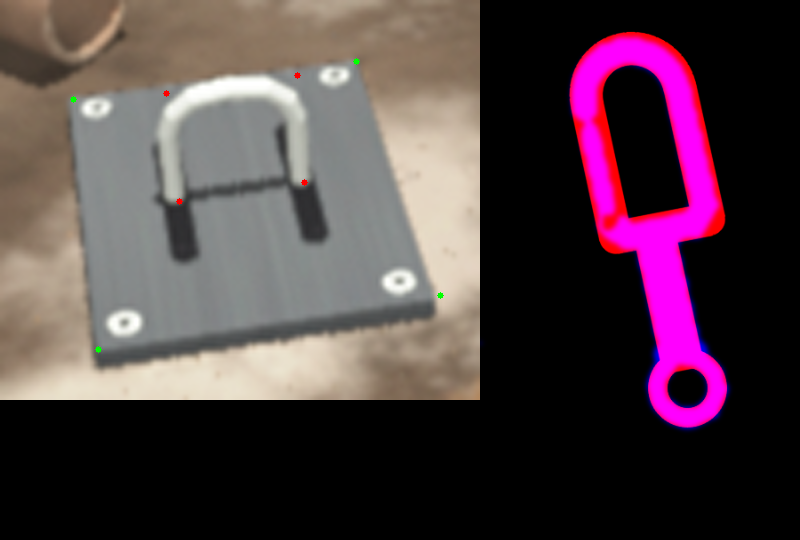

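The hook fit is clean, with its origin at (0.539, -0.259) and heading 11.7°. The projected leg bases land on the legs at scene crop (180,201) and (304,182). I move above the hook.

```bash
python3 -m inch '[{"fingers":1,"xyz":[0.04,-0.025,-0.01],"dr":[0,0,0]},{"fingers":1,"xyz":[0.08,-0.05,-0.01],"dr":[0,0,0]},{"fingers":1,"xyz":[0.12,-0.075,-0.01],"dr":[0,0,0]},{"fingers":0.8,"xyz":[0.16,-0.1,-0.01],"dr":[0,0,0]},{"fingers":0.6,"xyz":[0.2,-0.125,-0.01],"dr":[0,0,0]}]'
python3 -m inch '[{"fingers":0.6,"xyz":[0.04,-0.025,0.01],"dr":[0,0,0.05]},{"fingers":0.6,"xyz":[0.08,-0.05,0.02],"dr":[0,0,0.1]},{"fingers":0.6,"xyz":[0.12,-0.075,0.03],"dr":[0,0,0.16]},{"fingers":0.6,"xyz":[0.16,-0.101,0.04],"dr":[0,0,0.211]},{"fingers":0.6,"xyz":[0.162,-0.101,0.05],"dr":[0,0,0.211]}]'
python3 - <<'E'
from fit import *
s=arm.get_state();R=s["ee_rot"];print(s["time_s"],s["ee_pos"],np.degrees(np.arctan2(R[1,0],R[0,0])),s["wrist_force"],s["gripper_width"])
f=cams.grab_frame("wrist");cv2.imwrite("pics/w1.png",f["image"][:,:,::-1])
print(w2px(f,[[.5386,-.2591,.006],[.512,-.265,.006]]))
E
```

```text
time_s: 0.75
ee_pos: [0.4058, -0.4207, 0.2049]
ee_rot: [[0.915, 0.404, 0.0], [0.404, -0.915, -0.0], [0.0, 0.0, -1.0]]
wrist_force: [0.2, 0.0, -0.6]
gripper_width: 0.0589
grip_force: 0.0
time_s: 1.25
ee_pos: [0.5146, -0.2605, 0.1544]
ee_rot: [[0.979, 0.206, 0.001], [0.206, -0.979, 0.001], [0.001, -0.001, -1.0]]
wrist_force: [-0.4, -0.8, -0.6]
gripper_width: 0.0511
grip_force: 0.0
1.25 [ 0.51460461 -0.26048864  0.15443758] 11.862800949315556 [-0.35849761 -0.76234259 -0.62119447] 0.051125477373926885
[[317.59451824 179.77013372]
 [317.82318107 209.56444421]]
```

View pics/w1.png

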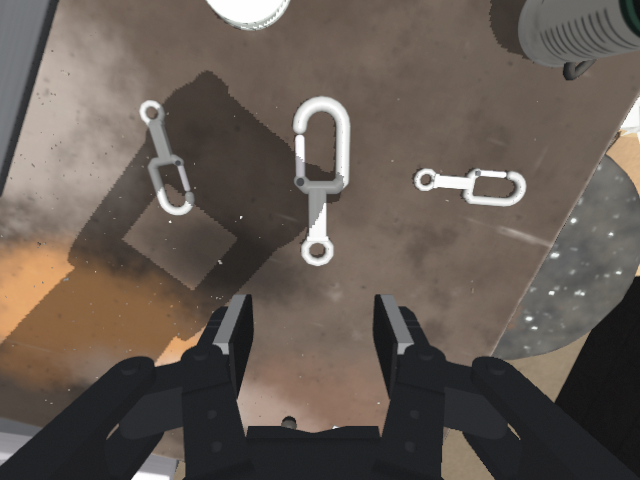

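The wrist view confirms the fit: the hook origin projects to (318,180), between the gate pivot at (300,182) and the spine at (345,180). I descend.

```bash
python3 -m inch '[{"fingers":0.6,"xyz":[0,0,0.04],"dr":[0,0,0]},{"fingers":0.6,"xyz":[0,0,0.08],"dr":[0,0,0]},{"fingers":0.6,"xyz":[0,0,0.11],"dr":[0,0,0]},{"fingers":0.6,"xyz":[0,0,0.13],"dr":[0,0,0]},{"fingers":0.6,"xyz":[0,0,0.138],"dr":[0,0,0]}]'
python3 -m inch '[{"fingers":0.6,"xyz":[0,0,0.004],"dr":[0,0,0]},{"fingers":0.6,"xyz":[0,0,0.007],"dr":[0,0,0]},{"fingers":0.6,"xyz":[0,0,0.01],"dr":[0,0,0]},{"fingers":0.6,"xyz":[0,0,0.01],"dr":[0,0,0]},{"fingers":0.6,"xyz":[0,0,0.01],"dr":[0,0,0]}]'
```

```text
time_s: 1.8
ee_pos: [0.5112, -0.2649, 0.0148]
ee_rot: [[0.979, 0.203, -0.002], [0.203, -0.979, 0.001], [-0.002, -0.002, -1.0]]
wrist_force: [-0.2, -0.7, 0.9]
gripper_width: 0.0514
grip_force: 0.0
time_s: 2.3
ee_pos: [0.5127, -0.2647, 0.0074]
ee_rot: [[0.979, 0.203, 0.001], [0.203, -0.979, -0.0], [0.001, 0.0, -1.0]]
wrist_force: [-0.9, -0.5, 0.9]
gripper_width: 0.0517
grip_force: 0.0
```

```bash
python3 -m inch '[{"fingers":0.5,"xyz":[0,0,0.002],"dr":[0,0,0]},{"fingers":0.4,"xyz":[0,0,0.004],"dr":[0,0,0]},{"fingers":0.3,"xyz":[0,0,0.004],"dr":[0,0,0]},{"fingers":0,"xyz":[0,0,0.004],"dr":[0,0,0]},{"fingers":0,"xyz":[0,0,0.004],"dr":[0,0,0]}]'
python3 -m inch '[{"fingers":0,"xyz":[0,0,0],"dr":[0,0,0]},{"fingers":0,"xyz":[0,0,0],"dr":[0,0,0]},{"fingers":0,"xyz":[0,0,0],"dr":[0,0,0]},{"fingers":0,"xyz":[0,0,0],"dr":[0,0,0]}]'
```

```text
time_s: 2.8
ee_pos: [0.5125, -0.2645, 0.0029]
ee_rot: [[0.979, 0.203, 0.0], [0.203, -0.979, -0.0], [0.0, 0.0, -1.0]]
wrist_force: [-0.4, 1.1, 0.5]
gripper_width: 0.0006
grip_force: 0.0
time_s: 3.2
ee_pos: [0.5125, -0.2645, 0.0029]
ee_rot: [[0.979, 0.203, 0.0], [0.203, -0.979, -0.0], [0.0, 0.0, -1.0]]
wrist_force: [0.5, 0.9, -0.4]
gripper_width: 0.0002
grip_force: 0.0
```

The fingers shut on nothing, so I look.

```bash
python3 - <<'E'
from fit import *
f=cams.grab_frame("wrist");t=cams.grab_frame("top")
o=np.zeros((480,800,3),np.uint8);o[:360,:480]=cv2.resize(f["image"][:,:,::-1],(480,360));o[:480,480:]=cv2.resize(t["image"][230:350,370:450,::-1],(320,480),interpolation=cv2.INTER_CUBIC)
cv2.imwrite("pics/w2.png",o)
print(w2px(f,[[.5386,-.2591,.006],[.512,-.265,.006]]),w2px(t,[[.5386,-.2591,.006]]))
E
```

```text
[[313.67539341 226.21011037]
 [314.36970774 276.27326139]] [[416.36816934 279.72020785]]
```

View pics/w2.png

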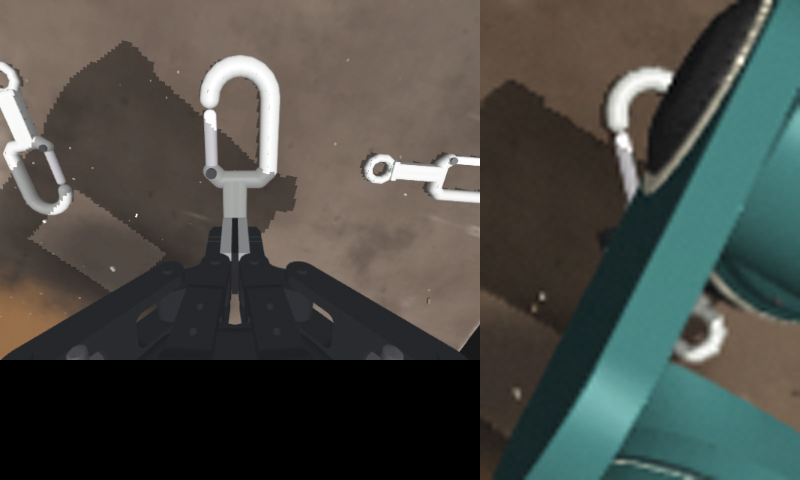

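```bash
python3 - <<'E'
from fit import *
f=cams.grab_frame("wrist");s=arm.get_state();p=s["ee_pos"];R=s["ee_rot"]
print(p,s["gripper_width"],np.linalg.inv(np.r_[np.c_[R,p],[[0,0,0,1]]])@np.array(f["world_from_camera"]))
for dx in(0,.011):
  for b in(0,.01,.019,.03,.045): print(dx,b,(w2px(f,[p+R@[dx,0.0,-b],p+R@[dx,.011,-b]])*.75).round(0).tolist())
cv2.imwrite("pics/w3.png",cv2.resize(f["image"][200:440,220:420,::-1],(600,600)[:2],interpolation=cv2.INTER_CUBIC)[:, :, :])
E
```

```text
[ 0.51253381 -0.26450821  0.0028229 ] -0.0003346950250949992 [[-5.72764000e-04 -9.49095252e-01 -3.14988689e-01  8.02812066e-02]
 [ 9.99999368e-01 -2.38947751e-04 -1.09838694e-03 -2.52716682e-04]
 [ 9.67207990e-04 -3.14989120e-01  9.49094789e-01 -1.79618661e-01]
 [ 0.00000000e+00  0.00000000e+00  0.00000000e+00  1.00000000e+00]]
0 0 [[235.0, 205.0], [251.0, 205.0]]
0 0.01 [[235.0, 211.0], [252.0, 211.0]]
0 0.019 [[235.0, 217.0], [252.0, 217.0]]
0 0.03 [[235.0, 225.0], [254.0, 225.0]]
0 0.045 [[235.0, 238.0], [255.0, 238.0]]
0.011 0 [[235.0, 190.0], [251.0, 190.0]]
0.011 0.01 [[235.0, 195.0], [252.0, 195.0]]
0.011 0.019 [[235.0, 201.0], [253.0, 201.0]]
0.011 0.03 [[235.0, 208.0], [254.0, 208.0]]
0.011 0.045 [[235.0, 220.0], [256.0, 220.0]]
```

View pics/w3.png

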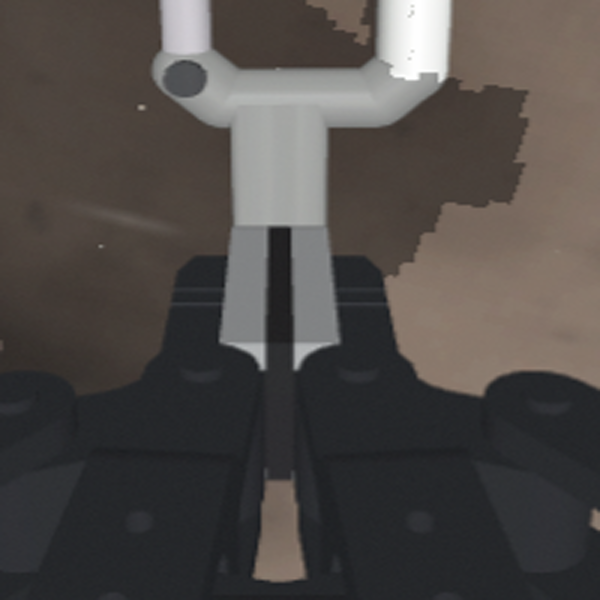

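The pads sit above and behind the shank in the image: tips at (314,290) px, while the TCP projects to (313,273). So the real tips look higher than the reported TCP. I rise a little and fit the hook with its height left free, to check.

```bash
python3 -m inch '[{"fingers":0.4,"xyz":[0,0,-0.03],"dr":[0,0,0]},{"fingers":0.5,"xyz":[0,0,-0.06],"dr":[0,0,0]},{"fingers":0.5,"xyz":[0,0,-0.08],"dr":[0,0,0]},{"fingers":0.5,"xyz":[0,0,-0.08],"dr":[0,0,0]},{"fingers":0.5,"xyz":[0,0,-0.08],"dr":[0,0,0]}]'
python3 - <<'E'
from fit import *
f=cams.grab_frame("wrist");print(np.array(f["intrinsics"])[0],f["k1"])
cv2.imwrite("pics/w4.png",f["image"][:,:,::-1])
q=w2px(f,[[.5386,-.2591,.006]])[0];print(q)
box=(int(q[0])-70,max(0,int(q[1])-150),140,270)
for thr in (90,110):
  for z in(-.03,-.02,-.01,.006,.015):
    p,c,v=fit(f,[.5386,-.2591,.205],box,U=2,thr=thr,z=z);print(thr,z,p.round(4),round(c,2))
E
```

```text
time_s: 3.85
ee_pos: [0.5125, -0.2645, 0.0826]
ee_rot: [[0.979, 0.203, 0.0], [0.203, -0.979, -0.0], [0.0, 0.0, -1.0]]
wrist_force: [-0.6, -0.5, -0.4]
gripper_width: 0.0425
grip_force: 0.0
[370.4218723    0.         312.75807102] 0.015536216712171312
[313.50826144 193.13817326]
90 -0.03 [ 0.5388 -0.2594  0.2302] 72.24
90 -0.02 [ 0.5387 -0.2594  0.2308] 68.11
90 -0.01 [ 0.5386 -0.2595  0.2177] 62.95
90 0.006 [ 0.5384 -0.2592  0.2302] 59.13
90 0.015 [ 0.5407 -0.2585  0.2531] 61.46
110 -0.03 [ 0.5391 -0.2588  0.1921] 27.33
110 -0.02 [ 0.5349 -0.2598  0.1895] 22.06
110 -0.01 [ 0.5374 -0.2592  0.192 ] 16.35
110 0.006 [ 0.5382 -0.2585  0.2079] 15.02
110 0.015 [ 0.5385 -0.2583  0.2118] 21.46
```

The hook height agrees (best z ≈ 6 mm), so the cameras are fine and the real fingertips are above the reported TCP. I descend round the shank in small steps, watching the force.

```bash
python3 -m inch '[{"fingers":0.5,"xyz":[0,0,0.03],"dr":[0,0,0]},{"fingers":0.5,"xyz":[0,0,0.06],"dr":[0,0,0]},{"fingers":0.5,"xyz":[0,0,0.078],"dr":[0,0,0]},{"fingers":0.5,"xyz":[0,0,0.082],"dr":[0,0,0]},{"fingers":0.5,"xyz":[0,0,0.082],"dr":[0,0,0]}]'
python3 -m inch '[{"fingers":0.5,"xyz":[0,0,0.002],"dr":[0,0,0]},{"fingers":0.5,"xyz":[0,0,0.004],"dr":[0,0,0]},{"fingers":0.5,"xyz":[0,0,0.004],"dr":[0,0,0]}]'
```

```text
time_s: 4.4
ee_pos: [0.512, -0.2642, -0.0002]
ee_rot: [[0.979, 0.203, -0.002], [0.203, -0.979, 0.001], [-0.002, -0.001, -1.0]]
wrist_force: [-0.2, -0.3, 0.6]
gripper_width: 0.0428
grip_force: 0.0
time_s: 4.7
ee_pos: [0.5127, -0.2646, -0.0028]
ee_rot: [[0.979, 0.203, 0.001], [0.203, -0.979, -0.0], [0.0, 0.0, -1.0]]
wrist_force: [-0.6, -0.1, 0.2]
gripper_width: 0.0426
grip_force: 0.0
```

```bash
python3 -m inch '[{"fingers":0.5,"xyz":[0,0,0.002],"dr":[0,0,0]},{"fingers":0.5,"xyz":[0,0,0.004],"dr":[0,0,0]},{"fingers":0.5,"xyz":[0,0,0.004],"dr":[0,0,0]}]' | grep -E "pos|force"
python3 -m inch '[{"fingers":0.4,"xyz":[0,0,0],"dr":[0,0,0]},{"fingers":0.3,"xyz":[0,0,0],"dr":[0,0,0]},{"fingers":0,"xyz":[0,0,0],"dr":[0,0,0]},{"fingers":0,"xyz":[0,0,0],"dr":[0,0,0]},{"fingers":0,"xyz":[0,0,0],"dr":[0,0,0]}]'
```

```text
ee_pos: [0.5124, -0.2645, -0.0075]
wrist_force: [-0.1, -0.0, -0.3]
grip_force: 0.0
time_s: 5.5
ee_pos: [0.5125, -0.2645, -0.0072]
ee_rot: [[0.979, 0.203, 0.0], [0.203, -0.979, -0.0], [0.0, 0.0, -1.0]]
wrist_force: [0.4, 0.3, 0.4]
gripper_width: 0.0
grip_force: 0.0
```

```bash
python3 -m inch '[{"fingers":0.5,"xyz":[0,0,0],"dr":[0,0,0]},{"fingers":0.5,"xyz":[0,0,0],"dr":[0,0,0]},{"fingers":0.5,"xyz":[0,0,0.003],"dr":[0,0,0]},{"fingers":0.5,"xyz":[0,0,0.006],"dr":[0,0,0]},{"fingers":0.5,"xyz":[0,0,0.006],"dr":[0,0,0]}]' | grep -E "pos|force"
python3 - <<'E'
from h import *
f=cams.grab_frame("wrist")
cv2.imwrite("pics/w5.png",f["image"][:,:,::-1]); s=arm.get_state();p=s["ee_pos"];R=s["ee_rot"];w=s["gripper_width"]/2
for dx in(0,.011):
  for b in(0,.01,.02,.03,.04): print(dx,b,w2px(f,[p+R@[dx,-w,-b],p+R@[dx,w,-b]]).round(0).tolist())
E
```

```text
ee_pos: [0.5122, -0.2644, -0.0139]
wrist_force: [0.4, 0.8, -0.3]
grip_force: 0.0
0 0 [[273.0, 273.0], [354.0, 273.0]]
0 0.01 [[271.0, 281.0], [357.0, 281.0]]
0 0.02 [[269.0, 290.0], [359.0, 290.0]]
0 0.03 [[266.0, 300.0], [361.0, 300.0]]
0 0.04 [[264.0, 311.0], [364.0, 311.0]]
0.011 0 [[273.0, 253.0], [355.0, 253.0]]
0.011 0.01 [[270.0, 261.0], [357.0, 261.0]]
0.011 0.02 [[268.0, 269.0], [360.0, 269.0]]
0.011 0.03 [[265.0, 278.0], [362.0, 278.0]]
0.011 0.04 [[263.0, 288.0], [366.0, 288.0]]
```

View pics/w5.png

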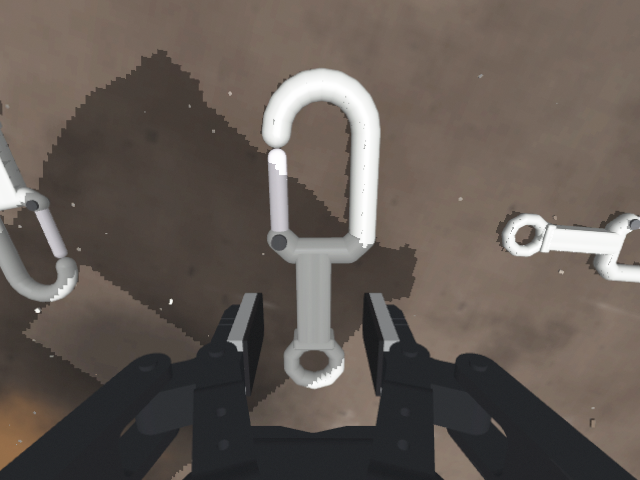

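The pad tips are at (262,293) and (364,293), about 40 mm behind the reported TCP, so they are still about 28 mm above the table and centred on the shank. I go down further in watched steps.

```bash
python3 -m inch '[{"fingers":0.45,"xyz":[0,0,0.004],"dr":[0,0,0]},{"fingers":0.45,"xyz":[0,0,0.008],"dr":[0,0,0]},{"fingers":0.45,"xyz":[0,0,0.012],"dr":[0,0,0]},{"fingers":0.45,"xyz":[0,0,0.012],"dr":[0,0,0]}]' | grep -E "pos|force"
python3 -m inch '[{"fingers":0.4,"xyz":[0,0,0.003],"dr":[0,0,0]},{"fingers":0.4,"xyz":[0,0,0.005],"dr":[0,0,0]},{"fingers":0.4,"xyz":[0,0,0.005],"dr":[0,0,0]}]' | grep -E "pos|force"
python3 -m inch '[{"fingers":0.3,"xyz":[0,0,0],"dr":[0,0,0]},{"fingers":0.2,"xyz":[0,0,0],"dr":[0,0,0]},{"fingers":0,"xyz":[0,0,0],"dr":[0,0,0]},{"fingers":0,"xyz":[0,0,0],"dr":[0,0,0]},{"fingers":0,"xyz":[0,0,0],"dr":[0,0,0]}]'
```

```text
ee_pos: [0.5121, -0.2643, -0.026]
wrist_force: [0.2, 0.2, 0.7]
grip_force: 0.0
ee_pos: [0.5124, -0.2644, -0.0305]
wrist_force: [0.0, -0.1, -0.7]
grip_force: 0.0
time_s: 7.25
ee_pos: [0.5127, -0.2646, -0.0298]
ee_rot: [[0.979, 0.203, 0.0], [0.203, -0.979, -0.0], [0.0, 0.0, -1.0]]
wrist_force: [-2.7, 0.9, 5.4]
gripper_width: 0.0134
grip_force: 59.2
```

It is gripped, but at 13.4 mm, which suggests only the top edge. I reopen, go lower and regrip.

```bash
python3 -m inch '[{"fingers":0.35,"xyz":[0,0,0],"dr":[0,0,0]},{"fingers":0.35,"xyz":[0,0,0],"dr":[0,0,0]},{"fingers":0.35,"xyz":[0,0,0.003],"dr":[0,0,0]},{"fingers":0.35,"xyz":[0,0,0.005],"dr":[0,0,0]},{"fingers":0.35,"xyz":[0,0,0.005],"dr":[0,0,0]}]' | grep -E "pos|force|width"
python3 -m inch '[{"fingers":0.2,"xyz":[0,0,0],"dr":[0,0,0]},{"fingers":0,"xyz":[0,0,0],"dr":[0,0,0]},{"fingers":0,"xyz":[0,0,0],"dr":[0,0,0]},{"fingers":0,"xyz":[0,0,0],"dr":[0,0,0]}]'| grep -E "pos|force|width"
```

```text
ee_pos: [0.5122, -0.2644, -0.0358]
wrist_force: [0.2, -0.5, 0.6]
gripper_width: 0.0295
grip_force: 0.0
ee_pos: [0.5126, -0.2646, -0.0351]
wrist_force: [-0.1, 0.9, 1.9]
gripper_width: 0.0137
grip_force: 59.0
```

Same width again, so that is the sensor's offset and the grip is good. I lift and turn the hook to the slot heading, then check.

```bash
python3 -m inch '[{"fingers":0,"xyz":[0,0,-0.01],"dr":[0,0,0]},{"fingers":0,"xyz":[0,0,-0.025],"dr":[0,0,0]},{"fingers":0,"xyz":[0,0,-0.045],"dr":[0,0,0.1]},{"fingers":0,"xyz":[0,0,-0.06],"dr":[0,0,0.2]},{"fingers":0,"xyz":[0,0,-0.06],"dr":[0,0,0.3]}]'| grep -E "pos|force|width"
python3 -m inch '[{"fingers":0,"xyz":[0,0,0],"dr":[0,0,0.1]},{"fingers":0,"xyz":[0,0,0],"dr":[0,0,0.2]},{"fingers":0,"xyz":[0,0,0],"dr":[0,0,0.2]},{"fingers":0,"xyz":[0,0,0],"dr":[0,0,0.2]}]'
python3 - <<'E'
from h import *
s=arm.get_state();print(s["ee_pos"],np.degrees(np.arctan2(s["ee_rot"][1,0],s["ee_rot"][0,0])))
d=np.array([.5031,.0092])-s["ee_pos"][:2];print("shift",s["ee_rot"][:2,:2].T@d)
E
```

```text
ee_pos: [0.5138, -0.2652, 0.0286]
wrist_force: [-0.8, 1.1, -3.0]
gripper_width: 0.0143
grip_force: 58.7
time_s: 9.05
ee_pos: [0.5126, -0.2646, 0.0256]
ee_rot: [[0.958, -0.288, 0.001], [-0.288, -0.958, -0.0], [0.001, 0.0, -1.0]]
wrist_force: [0.8, -0.7, -2.8]
gripper_width: 0.0143
grip_force: 58.7
[ 0.51263768 -0.26460389  0.02559361] -16.739839820224233
shift [-0.08799625 -0.25945364]
```

```bash
python3 -m inch '[{"fingers":0,"xyz":[-0.01,-0.03,0],"dr":[0,0,0]},{"fingers":0,"xyz":[-0.024,-0.07,0],"dr":[0,0,0]},{"fingers":0,"xyz":[-0.038,-0.11,0],"dr":[0,0,0]},{"fingers":0,"xyz":[-0.052,-0.15,0],"dr":[0,0,0]},{"fingers":0,"xyz":[-0.066,-0.19,0],"dr":[0,0,0]}]'| grep -E "pos|force|width"
python3 -m inch '[{"fingers":0,"xyz":[-0.01,-0.03,0],"dr":[0,0,0]},{"fingers":0,"xyz":[-0.022,-0.055,0],"dr":[0,0,0]},{"fingers":0,"xyz":[-0.022,-0.06,0],"dr":[0,0,0.003]},{"fingers":0,"xyz":[-0.022,-0.06,0],"dr":[0,0,0.003]},{"fingers":0,"xyz":[-0.022,-0.06,0],"dr":[0,0,0.003]}]'| grep -E "pos|force|width"
python3 - <<'E'
from h import *
f=cams.grab_frame("wrist");cv2.imwrite("pics/w6.png",f["image"][:,:,::-1])
s=arm.get_state();p=s["ee_pos"];R=s["ee_rot"];th=np.arctan2(R[1,0],R[0,0]);print(p,np.degrees(th),s["time_s"])
hz=p[2]+.0351
H=lambda x,y,z:p+R@[.0264+x,-y,0]*np.array([1,1,0])+[0,0,.0351+z]
print("hook pts pivot,noseC,apexout,spine46",w2px(f,[H(0,.015,.012),H(.046,.015,.006),H(.0705,-.0035,.006),H(.046,-.022,.006)]).round(1).tolist())
ex=np.array([.957,-.290]);ey=np.array([.290,.957]);B=np.array([.577,.060])
print("legs R bot,top L bot,top",w2px(f,[[*(B+ey*y),z] for y in(-.03,.03) for z in(.012,.055)]).round(1).tolist())
c0=np.array([.5781,.0593]);print("corners",w2px(f,[[*(c0+ex*a*.1+ey*b*.075),.012] for a in(1,-1) for b in(1,-1)]).round(1).tolist())
E
```

```text
ee_pos: [0.5044, -0.062, 0.0253]
wrist_force: [1.5, 0.3, -3.4]
gripper_width: 0.0142
grip_force: 58.9
ee_pos: [0.5012, -0.0003, 0.025]
wrist_force: [-0.4, 0.0, -2.9]
gripper_width: 0.0142
grip_force: 59.0
[ 0.50116068 -0.0005201   0.02490311] -17.07439139742682 10.1
hook pts pivot,noseC,apexout,spine46 [[274.7, 259.5], [272.2, 135.1], [324.1, 60.3], [374.6, 135.1]]
legs R bot,top L bot,top [[216.1, 164.2], [189.6, 178.3], [98.7, 164.4], [39.6, 178.5]]
corners [[-56.6, -80.6], [301.6, -77.7], [53.7, 332.0], [306.0, 330.6]]
```

View pics/w6.png

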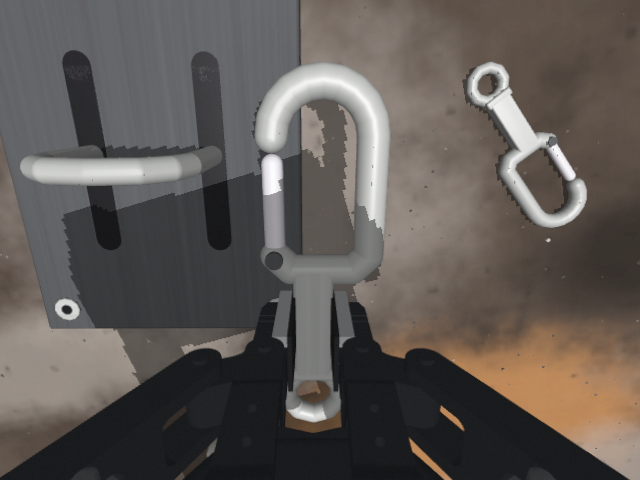

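The hook lies where predicted: pivot (274,260), apex y≈63, nose centre (271,134). The plate's right edge is at x≈302. The bow bar is at y≈167, against a predicted 178, so the bow is about 3 mm further along +x than I assumed. I lower onto the plate beside the right leg.

```bash
python3 -m inch '[{"fingers":0,"xyz":[0.002,0,0.015],"dr":[0,0,0]},{"fingers":0,"xyz":[0.002,0,0.028],"dr":[0,0,0]},{"fingers":0,"xyz":[0.002,0,0.038],"dr":[0,0,0]},{"fingers":0,"xyz":[0.002,0,0.043],"dr":[0,0,0]},{"fingers":0,"xyz":[0.002,0,0.043],"dr":[0,0,0]}]'| grep -E "pos|force|width"
python3 -m inch '[{"fingers":0,"xyz":[0,0,0.001],"dr":[0,0,0]},{"fingers":0,"xyz":[0,0,0.003],"dr":[0,0,0]},{"fingers":0,"xyz":[0,0,0.003],"dr":[0,0,0]},{"fingers":0,"xyz":[0,0,0.003],"dr":[0,0,0]}]'| grep -E "pos|force|width"
```

```text
ee_pos: [0.5024, -0.0004, -0.0193]
wrist_force: [-0.2, 0.6, -2.8]
gripper_width: 0.0139
grip_force: 59.0
ee_pos: [0.5031, -0.0003, -0.021]
wrist_force: [-0.2, 0.1, -2.8]
gripper_width: 0.0141
grip_force: 59.0
```

```bash
python3 -m inch '[{"fingers":0,"xyz":[0,-0.008,0.001],"dr":[0,0,0]},{"fingers":0,"xyz":[0,-0.016,0.001],"dr":[0,0,0]},{"fingers":0,"xyz":[0,-0.022,0.001],"dr":[0,0,0]},{"fingers":0,"xyz":[0,-0.022,0.001],"dr":[0,0,0]},{"fingers":0,"xyz":[0,-0.022,0.001],"dr":[0,0,0]}]'| grep -E "time|pos|force|width"
python3 -m inch '[{"fingers":0,"xyz":[0,-0.003,0],"dr":[0,0,0]},{"fingers":0,"xyz":[0,-0.006,0],"dr":[0,0,0]},{"fingers":0,"xyz":[0,-0.006,0],"dr":[0,0,0]},{"fingers":0,"xyz":[0,-0.006,0],"dr":[0,0,0]}]'| grep -E "pos|force|width"
python3 -m inch '[{"fingers":0,"xyz":[0,-0.003,0],"dr":[0,0,0]},{"fingers":0,"xyz":[0,-0.006,0],"dr":[0,0,0]},{"fingers":0,"xyz":[0,-0.006,0],"dr":[0,0,0]},{"fingers":0,"xyz":[0,-0.006,0],"dr":[0,0,0]}]'| grep -E "pos|force|width"
```

```text
time_s: 11.5
ee_pos: [0.5094, 0.021, -0.0222]
wrist_force: [0.8, -0.3, -2.7]
gripper_width: 0.0143
grip_force: 59.0
ee_pos: [0.5111, 0.0263, -0.0223]
wrist_force: [-1.1, -1.6, -3.6]
gripper_width: 0.0144
grip_force: 59.0
ee_pos: [0.5129, 0.0322, -0.0222]
wrist_force: [-1.7, -2.9, -1.9]
gripper_width: 0.0144
grip_force: 59.1
```

The contact force is soft and rising as the spring should. I press on.

```bash
python3 -m inch '[{"fingers":0,"xyz":[0,-0.003,0],"dr":[0,0,0]},{"fingers":0,"xyz":[0,-0.006,0],"dr":[0,0,0]},{"fingers":0,"xyz":[0,-0.006,0],"dr":[0,0,0]},{"fingers":0,"xyz":[0,-0.006,0],"dr":[0,0,0]}]'| grep -E "pos|force|width"
python3 -m inch '[{"fingers":0,"xyz":[0,-0.002,0],"dr":[0,0,0]},{"fingers":0,"xyz":[0,-0.004,0],"dr":[0,0,0]},{"fingers":0,"xyz":[0,-0.006,0],"dr":[0,0,0]},{"fingers":0,"xyz":[0,-0.006,0],"dr":[0,0,0]},{"fingers":0,"xyz":[0,-0.006,0],"dr":[0,0,0]}]'
python3 - <<'E'
from h import *
F=[arm.get_state()]
f=cams.grab_frame("wrist");s=F[0];print(s["ee_rot"].T@s["wrist_force"],s["time_s"])
cv2.imwrite("pics/w7.png",f["image"][:,:,::-1])
E
```

```text
ee_pos: [0.5146, 0.038, -0.0222]
wrist_force: [-2.3, -3.1, -2.3]
gripper_width: 0.0138
grip_force: 59.1
time_s: 13.2
ee_pos: [0.5162, 0.0438, -0.0223]
ee_rot: [[0.956, -0.294, -0.001], [-0.294, -0.956, 0.0], [-0.001, 0.0, -1.0]]
wrist_force: [-3.9, -2.6, -1.4]
gripper_width: 0.0143
grip_force: 59.1
[-2.94999655  3.66156499  1.43636119] 13.2
```

The leg should be near hook y 4. I go 2.5 mm further, then draw back 18 mm to bring it past the nose.

```bash
python3 -m inch '[{"fingers":0,"xyz":[0,-0.0015,0],"dr":[0,0,0]},{"fingers":0,"xyz":[0,-0.0025,0],"dr":[0,0,0]},{"fingers":0,"xyz":[0,-0.0025,0],"dr":[0,0,0]},{"fingers":0,"xyz":[-0.002,-0.0025,0],"dr":[0,0,0]},{"fingers":0,"xyz":[-0.004,-0.0025,0],"dr":[0,0,0]}]'| grep -E "pos|force|width"
python3 -m inch '[{"fingers":0,"xyz":[-0.002,0,0],"dr":[0,0,0]},{"fingers":0,"xyz":[-0.004,0,0],"dr":[0,0,0]},{"fingers":0,"xyz":[-0.006,0,0],"dr":[0,0,0]},{"fingers":0,"xyz":[-0.006,0,0],"dr":[0,0,0]}]'| grep -E "pos|force|width"
python3 -m inch '[{"fingers":0,"xyz":[-0.002,0,0],"dr":[0,0,0]},{"fingers":0,"xyz":[-0.004,0,0],"dr":[0,0,0]},{"fingers":0,"xyz":[-0.006,0,0],"dr":[0,0,0]},{"fingers":0,"xyz":[-0.006,0,0],"dr":[0,0,0]}]'| grep -E "pos|force|width"
```

```text
ee_pos: [0.5133, 0.0472, -0.0222]
wrist_force: [-0.9, -2.8, -2.6]
gripper_width: 0.0142
grip_force: 59.1
ee_pos: [0.5071, 0.0493, -0.0223]
wrist_force: [-5.5, -0.0, -2.8]
gripper_width: 0.0142
grip_force: 59.1
ee_pos: [0.5019, 0.0508, -0.0221]
wrist_force: [-0.2, -0.8, -3.9]
gripper_width: 0.0141
grip_force: 59.1
```

The force rose and then dropped to about zero, which fits the gate snapping shut behind the leg. I centre the leg laterally and draw back gently until it bears.

```bash
python3 -m inch '[{"fingers":0,"xyz":[0,-0.002,0],"dr":[0,0,0]},{"fingers":0,"xyz":[0,-0.004,0],"dr":[0,0,0]},{"fingers":0,"xyz":[0,-0.005,0],"dr":[0,0,0]},{"fingers":0,"xyz":[0,-0.005,0],"dr":[0,0,0]}]'| grep -E "pos|force|width"
python3 -m inch '[{"fingers":0,"xyz":[-0.002,0,0],"dr":[0,0,0]},{"fingers":0,"xyz":[-0.004,0,0],"dr":[0,0,0]},{"fingers":0,"xyz":[-0.006,0,0],"dr":[0,0,0]},{"fingers":0,"xyz":[-0.006,0,0],"dr":[0,0,0]}]'| grep -E "pos|force|width"
python3 -m inch '[{"fingers":0,"xyz":[-0.001,0,0],"dr":[0,0,0]},{"fingers":0,"xyz":[-0.002,0,0],"dr":[0,0,0]},{"fingers":0,"xyz":[-0.003,0,0],"dr":[0,0,0]},{"fingers":0,"xyz":[-0.003,0,0],"dr":[0,0,0]}]'
python3 - <<'E'
from h import *
f=cams.grab_frame("wrist");cv2.imwrite("pics/w8.png",f["image"][:,:,::-1])
E
```

```text
ee_pos: [0.5035, 0.0557, -0.0222]
wrist_force: [0.8, -0.7, -3.0]
gripper_width: 0.014
grip_force: 59.1
ee_pos: [0.4977, 0.0573, -0.0221]
wrist_force: [2.0, -0.7, -2.7]
gripper_width: 0.014
grip_force: 59.1
time_s: 15.75
ee_pos: [0.4948, 0.0581, -0.0221]
ee_rot: [[0.956, -0.294, 0.0], [-0.294, -0.956, -0.0], [0.0, -0.0, -1.0]]
wrist_force: [4.0, -2.1, -2.0]
gripper_width: 0.0143
grip_force: 59.0
```

View pics/w8.png

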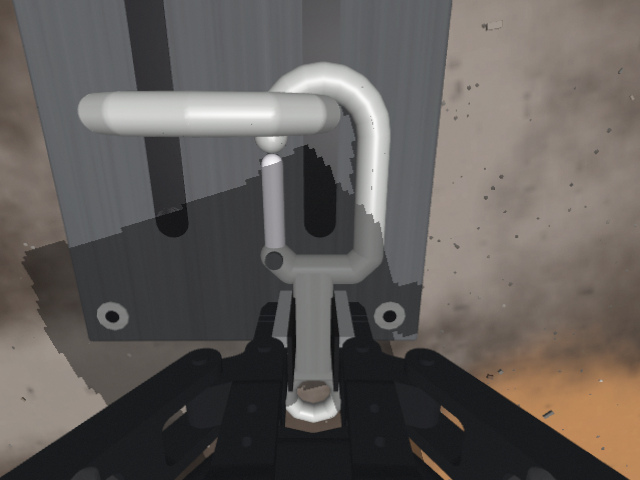

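The leg is inside the loop at the bend (about (325,95)), the gate is shut along (272,160)–(272,250), and the pull shows about 4.4 N of slide friction. I draw back in sub-millimetre moves, with a force-reading check between them.

```bash
cat >chk.py <<'E'
import sys
from h import *
s=arm.get_state();F=s["ee_rot"].T@s["wrist_force"]
print(round(s["time_s"],2),"hook-x %.2f mm"%(1000*s["ee_rot"][:,0]@s["ee_pos"]),"F",F.round(1),round(s["gripper_width"]*1000,1))
sys.exit(F[0]>6.8)
E
set -e
python3 -m inch '[{"fingers":0,"xyz":[-0.0005,0,0],"dr":[0,0,0]},{"fingers":0,"xyz":[-0.001,0,0],"dr":[0,0,0]}]' >/dev/null; python3 chk.py
python3 -m inch '[{"fingers":0,"xyz":[-0.0005,0,0],"dr":[0,0,0]},{"fingers":0,"xyz":[-0.001,0,0],"dr":[0,0,0]}]' >/dev/null; python3 chk.py
python3 -m inch '[{"fingers":0,"xyz":[-0.0005,0,0],"dr":[0,0,0]},{"fingers":0,"xyz":[-0.001,0,0],"dr":[0,0,0]}]' >/dev/null; python3 chk.py
python3 -m inch '[{"fingers":0,"xyz":[-0.0005,0,0],"dr":[0,0,0]},{"fingers":0,"xyz":[-0.001,0,0],"dr":[0,0,0]}]' >/dev/null; python3 chk.py
python3 -m inch '[{"fingers":0,"xyz":[-0.0005,0,0],"dr":[0,0,0]},{"fingers":0,"xyz":[-0.001,0,0],"dr":[0,0,0]}]' >/dev/null; python3 chk.py
python3 -m inch '[{"fingers":0,"xyz":[-0.0005,0,0],"dr":[0,0,0]},{"fingers":0,"xyz":[-0.001,0,0],"dr":[0,0,0]}]' >/dev/null; python3 chk.py
python3 -m inch '[{"fingers":0,"xyz":[-0.0005,0,0],"dr":[0,0,0]},{"fingers":0,"xyz":[-0.001,0,0],"dr":[0,0,0]}]' >/dev/null; python3 chk.py
python3 -m inch '[{"fingers":0,"xyz":[-0.0005,0,0],"dr":[0,0,0]},{"fingers":0,"xyz":[-0.001,0,0],"dr":[0,0,0]}]' >/dev/null; python3 chk.py
```

```text
16.0 hook-x 454.89 mm F [4.9 0.6 1.9] 13.9False
```

```bash
sed -i 's/sys.exit(F\[0\]>6.8)/sys.exit(int(F[0]>6.8))/' chk.py
set -e
python3 -m inch '[{"fingers":0,"xyz":[-0.0005,0,0],"dr":[0,0,0]},{"fingers":0,"xyz":[-0.001,0,0],"dr":[0,0,0]}]' >/dev/null; python3 chk.py
python3 -m inch '[{"fingers":0,"xyz":[-0.0005,0,0],"dr":[0,0,0]},{"fingers":0,"xyz":[-0.001,0,0],"dr":[0,0,0]}]' >/dev/null; python3 chk.py
python3 -m inch '[{"fingers":0,"xyz":[-0.0005,0,0],"dr":[0,0,0]},{"fingers":0,"xyz":[-0.001,0,0],"dr":[0,0,0]}]' >/dev/null; python3 chk.py
python3 -m inch '[{"fingers":0,"xyz":[-0.0005,0,0],"dr":[0,0,0]},{"fingers":0,"xyz":[-0.001,0,0],"dr":[0,0,0]}]' >/dev/null; python3 chk.py
python3 -m inch '[{"fingers":0,"xyz":[-0.0005,0,0],"dr":[0,0,0]},{"fingers":0,"xyz":[-0.001,0,0],"dr":[0,0,0]}]' >/dev/null; python3 chk.py
python3 -m inch '[{"fingers":0,"xyz":[-0.0005,0,0],"dr":[0,0,0]},{"fingers":0,"xyz":[-0.001,0,0],"dr":[0,0,0]}]' >/dev/null; python3 chk.py
python3 -m inch '[{"fingers":0,"xyz":[-0.0005,0,0],"dr":[0,0,0]},{"fingers":0,"xyz":[-0.001,0,0],"dr":[0,0,0]}]' >/dev/null; python3 chk.py
python3 -m inch '[{"fingers":0,"xyz":[-0.0005,0,0],"dr":[0,0,0]},{"fingers":0,"xyz":[-0.001,0,0],"dr":[0,0,0]}]' >/dev/null; python3 chk.py
```

```text
16.2 hook-x 453.83 mm F [3.9 0.4 2.4] 14.3
16.4 hook-x 452.84 mm F [3.5 0.7 3.2] 14.2
16.6 hook-x 451.82 mm F [5.3 0.3 3.7] 14.1
16.8 hook-x 450.85 mm F [4.9 1.5 3.6] 14.5
17.0 hook-x 449.81 mm F [4.3 0.7 2.6] 14.5
17.2 hook-x 448.83 mm F [3.7 0.6 3.1] 14.2
17.4 hook-x 447.82 mm F [5.4 0.1 3.3] 14.1
17.6 hook-x 446.81 mm F [5.1 0.5 2.7] 13.9
```

Sliding at about 4.5 N. I continue.

```bash
set -e
python3 -m inch '[{"fingers":0,"xyz":[-0.0005,0,0],"dr":[0,0,0]},{"fingers":0,"xyz":[-0.001,0,0],"dr":[0,0,0]}]' >/dev/null; python3 chk.py
python3 -m inch '[{"fingers":0,"xyz":[-0.0005,0,0],"dr":[0,0,0]},{"fingers":0,"xyz":[-0.001,0,0],"dr":[0,0,0]}]' >/dev/null; python3 chk.py
python3 -m inch '[{"fingers":0,"xyz":[-0.0005,0,0],"dr":[0,0,0]},{"fingers":0,"xyz":[-0.001,0,0],"dr":[0,0,0]}]' >/dev/null; python3 chk.py
python3 -m inch '[{"fingers":0,"xyz":[-0.0005,0,0],"dr":[0,0,0]},{"fingers":0,"xyz":[-0.001,0,0],"dr":[0,0,0]}]' >/dev/null; python3 chk.py
python3 -m inch '[{"fingers":0,"xyz":[-0.0005,0,0],"dr":[0,0,0]},{"fingers":0,"xyz":[-0.001,0,0],"dr":[0,0,0]}]' >/dev/null; python3 chk.py
python3 -m inch '[{"fingers":0,"xyz":[-0.0005,0,0],"dr":[0,0,0]},{"fingers":0,"xyz":[-0.001,0,0],"dr":[0,0,0]}]' >/dev/null; python3 chk.py
python3 -m inch '[{"fingers":0,"xyz":[-0.0005,0,0],"dr":[0,0,0]},{"fingers":0,"xyz":[-0.001,0,0],"dr":[0,0,0]}]' >/dev/null; python3 chk.py
python3 -m inch '[{"fingers":0,"xyz":[-0.0005,0,0],"dr":[0,0,0]},{"fingers":0,"xyz":[-0.001,0,0],"dr":[0,0,0]}]' >/dev/null; python3 chk.py
python3 -m inch '[{"fingers":0,"xyz":[-0.0005,0,0],"dr":[0,0,0]},{"fingers":0,"xyz":[-0.001,0,0],"dr":[0,0,0]}]' >/dev/null; python3 chk.py
python3 -m inch '[{"fingers":0,"xyz":[-0.0005,0,0],"dr":[0,0,0]},{"fingers":0,"xyz":[-0.001,0,0],"dr":[0,0,0]}]' >/dev/null; python3 chk.py
python3 -m inch '[{"fingers":0,"xyz":[-0.0005,0,0],"dr":[0,0,0]},{"fingers":0,"xyz":[-0.001,0,0],"dr":[0,0,0]}]' >/dev/null; python3 chk.py
python3 -m inch '[{"fingers":0,"xyz":[-0.0005,0,0],"dr":[0,0,0]},{"fingers":0,"xyz":[-0.001,0,0],"dr":[0,0,0]}]' >/dev/null; python3 chk.py
```

```text
17.8 hook-x 445.83 mm F [ 3.8 -0.   3.6] 14.0
18.0 hook-x 444.83 mm F [ 4.7 -0.5  2.9] 14.1
18.2 hook-x 443.81 mm F [4.9 0.2 3.4] 14.1
18.4 hook-x 442.86 mm F [4.3 0.2 2.8] 14.3
18.6 hook-x 441.84 mm F [4.1 1.2 3.7] 14.3
18.8 hook-x 440.80 mm F [5.1 0.6 2.4] 14.1
19.0 hook-x 439.89 mm F [7.9 0.4 4. ] 14.2
```

The force has risen to 7.9 N, which is probably the stop. I hold, then add a few tenths of a millimetre.

```bash
python3 -m inch '[{"fingers":0,"xyz":[0,0,0],"dr":[0,0,0]},{"fingers":0,"xyz":[0,0,0],"dr":[0,0,0]}]' >/dev/null; python3 chk.py
python3 -m inch '[{"fingers":0,"xyz":[-0.0003,0,0],"dr":[0,0,0]},{"fingers":0,"xyz":[-0.0003,0,0],"dr":[0,0,0]}]' >/dev/null; python3 chk.py
python3 -m inch '[{"fingers":0,"xyz":[0,0,0],"dr":[0,0,0]},{"fingers":0,"xyz":[0,0,0],"dr":[0,0,0]}]' >/dev/null; python3 chk.py
```

```text
19.2 hook-x 439.96 mm F [6.2 0.3 2.8] 14.1
19.4 hook-x 439.92 mm F [7.4 0.5 3.9] 14.3
19.6 hook-x 439.88 mm F [ 7.4 -0.6  3.8] 14.2
```

```bash
python3 -m inch '[{"fingers":0,"xyz":[-0.0003,0,0],"dr":[0,0,0]},{"fingers":0,"xyz":[-0.0005,0,0],"dr":[0,0,0]},{"fingers":0,"xyz":[-0.0005,0,0],"dr":[0,0,0]}]' >/dev/null; python3 chk.py
python3 -m inch '[{"fingers":0,"xyz":[0,0,0],"dr":[0,0,0]},{"fingers":0,"xyz":[0,0,0],"dr":[0,0,0]}]' >/dev/null; python3 chk.py
```

```text
19.9 hook-x 439.78 mm F [10.   0.6  4.1] 14.5
20.1 hook-x 439.79 mm F [10.8  0.7  4.1] 14.1
```

```bash
python3 -m inch '[{"fingers":0,"xyz":[-0.0002,0,0],"dr":[0,0,0]},{"fingers":0,"xyz":[-0.0002,0,0],"dr":[0,0,0]},{"fingers":0,"xyz":[-0.0002,0,0],"dr":[0,0,0]},{"fingers":0,"xyz":[-0.0002,0,0],"dr":[0,0,0]},{"fingers":0,"xyz":[-0.0002,0,0],"dr":[0,0,0]}]' >/dev/null; python3 chk.py
python3 -m inch '[{"fingers":0,"xyz":[0.001,0,0],"dr":[0,0,0]},{"fingers":0,"xyz":[0.001,0,0.0005],"dr":[0,0,0]},{"fingers":0,"xyz":[0.001,0,0.0008],"dr":[0,0,0]},{"fingers":0,"xyz":[0.001,0,0.0008],"dr":[0,0,0]}]' | grep pos; python3 chk.py
```

```text
20.6 hook-x 439.76 mm F [11.7  0.2  5.1] 14.0
ee_pos: [0.4796, 0.0628, -0.0229]
21.0 hook-x 439.95 mm F [ 5.  -0.1  1.3] 13.9
```

```bash
python3 -m inch '[{"fingers":0,"xyz":[0,0,0.0004],"dr":[0,0,0]},{"fingers":0,"xyz":[0,0,0.0004],"dr":[0,0,0]}]' | grep pos; python3 chk.py
python3 -m inch '[{"fingers":0.2,"xyz":[0,0,0],"dr":[0,0,0]},{"fingers":0.3,"xyz":[0,0,0],"dr":[0,0,0]},{"fingers":0.4,"xyz":[0,0,0],"dr":[0,0,0]},{"fingers":0.45,"xyz":[0,0,0],"dr":[0,0,0]},{"fingers":0.45,"xyz":[0,0,0],"dr":[0,0,0]}]' | grep pos; python3 chk.py
python3 -m inch '[{"fingers":0.45,"xyz":[0,0,-0.005],"dr":[0,0,0]},{"fingers":0.45,"xyz":[0,0,-0.02],"dr":[0,0,0]},{"fingers":0.45,"xyz":[0,0,-0.05],"dr":[0,0,0]},{"fingers":0.45,"xyz":[0,0,-0.08],"dr":[0,0,0]},{"fingers":0.45,"xyz":[0,0,-0.08],"dr":[0,0,0]}]' | grep pos; python3 chk.py
```

```text
ee_pos: [0.4796, 0.0629, -0.0231]
21.2 hook-x 439.99 mm F [ 2.9  1.7 -3.5] 14.0
ee_pos: [0.4794, 0.0629, -0.0235]
21.7 hook-x 439.76 mm F [ 0.3  0.2 -0.4] 38.5
ee_pos: [0.4817, 0.063, 0.0621]
22.2 hook-x 442.26 mm F [0.1 0.4 0.1] 38.4
```

Released. The viewing budget is used up, so I verify numerically by fitting the hook and gate in the wrist image.

```bash
python3 - <<'E'
from fit import *
f=cams.grab_frame("wrist");s=arm.get_state()
p0=np.array([.5048,.0550,np.radians(-17.1)])
g=f["image"].min(2)
def H(x,y,z=.018):
    c,n=np.cos(p0[2]),np.sin(p0[2]);return [p0[0]+c*x-n*y,p0[1]+n*x+c*y,.012+z-.012]
qs=w2px(f,[H(-.082,0),H(-.006,-.022),H(.0,.015),H(.04,.015),H(.0705,-.0035)]);print(qs.round(0).tolist())
x0,y0=(qs.min(0)-30).astype(int);x1,y1=(qs.max(0)+30).astype(int);y0=max(0,int(qs[3][1])+4);y1=min(y1,479)
for thr in(110,130,150):
    p,c,_=fit(f,p0,(x0,y0,x1-x0,y1-y0),U=2,thr=thr,z=.018);print(thr,(p-p0).round(4),round(c,1))
ys=np.linspace(.0,.021,22)
for x in(.012,.02,.028,.034):  # brightness across the gate line
    q=w2px(f,[H(x/1,y) for y in np.arange(-.012,.027,.003)]).round().astype(int);print(x,[int(g[b,a]) for a,b in q])
E
```

```text
[[314.0, 323.0], [350.0, 217.0], [290.0, 207.0], [289.0, 141.0], [321.0, 85.0]]
110 [ 0.0032 -0.0008  0.0118] 31.1
130 [ 0.0053 -0.0018  0.0064] 55.0
150 [ 0.0055 -0.0012 -0.0145] 61.7
0.012 [100, 57, 58, 57, 58, 58, 56, 57, 122, 152, 137, 57, 57]
0.02 [99, 98, 102, 59, 60, 59, 57, 58, 118, 152, 140, 58, 58]
0.028 [99, 98, 94, 100, 94, 83, 58, 58, 110, 153, 143, 58, 59]
0.034 [101, 97, 92, 117, 105, 88, 100, 58, 127, 155, 137, 58, 57]
```

The gate bar lies along y ≈ 15 at every station, so it is shut. I check the hook's x position from edge profiles.

```bash
python3 - <<'E'
from fit import *
f=cams.grab_frame("wrist");g=f["image"].astype(int).min(2)
c,n=np.cos(np.radians(-17.1)),np.sin(np.radians(-17.1))
def H(x,y,z): return [.5048+c*x-n*y,.0550+n*x+c*y,z]
for y,z,xs in((-.012,.018,np.arange(-.018,.010,.001)),(.003,.018,np.arange(-.09,-.05,.001)),(-.0035,.018,np.arange(.05,.08,.001)),(-.012,.018,np.arange(.04,.075,.001))):
    q=w2px(f,[H(x,y,z) for x in xs]).round().astype(int);print(y,[(round(x*1000),int(g[b,a])) for x,(a,b) in zip(xs,q)])
E
```

```text
-0.012 [(-18, 56), (-17, 58), (-16, 55), (-15, 56), (-14, 55), (-13, 58), (-12, 90), (-11, 105), (-10, 111), (-9, 117), (-8, 121), (-7, 132), (-6, 131), (-5, 128), (-4, 117), (-3, 117), (-2, 113), (-1, 107), (0, 62), (1, 56), (2, 54), (3, 55), (4, 56), (5, 55), (6, 58), (7, 94), (8, 99), (9, 99)]
0.003 [(-90, 70), (-89, 68), (-88, 68), (-87, 69), (-86, 70), (-85, 70), (-84, 69), (-83, 91), (-82, 168), (-81, 192), (-80, 226), (-79, 241), (-78, 237), (-77, 204), (-76, 168), (-75, 150), (-74, 128), (-73, 75), (-72, 51), (-71, 50), (-70, 52), (-69, 54), (-68, 55), (-67, 56), (-66, 56), (-65, 61), (-64, 95), (-63, 87), (-62, 68), (-61, 64), (-60, 74), (-59, 106), (-58, 125), (-57, 124), (-56, 126), (-55, 123), (-54, 122), (-53, 122), (-52, 123), (-51, 122)]
-0.0035 [(50, 118), (51, 145), (52, 163), (53, 170), (54, 167), (55, 161), (56, 148), (57, 131), (58, 123), (59, 120), (60, 152), (61, 172), (62, 190), (63, 212), (64, 241), (65, 241), (66, 220), (67, 203), (68, 192), (69, 178), (70, 137), (71, 95), (72, 96), (73, 95), (74, 95), (75, 95), (76, 96), (77, 94), (78, 94), (79, 94)]
-0.012 [(40, 100), (41, 100), (42, 101), (43, 101), (44, 101), (45, 100), (46, 101), (47, 100), (48, 101), (49, 101), (50, 100), (51, 100), (52, 74), (53, 61), (54, 63), (55, 104), (56, 121), (57, 142), (58, 160), (59, 177), (60, 195), (61, 218), (62, 244), (63, 226), (64, 210), (65, 204), (66, 195), (67, 185), (68, 157), (69, 102), (70, 101), (71, 101), (72, 100), (73, 101), (74, 101)]
```

Every edge is within 1 mm of the expected pose: crossbar -12 to 0, ring end -82, apex 59 to 70, with the leg against the bend. I hand in.

```bash
python3 -c "
from bench import arm
print(arm.job_done())"
```

```text
the job is handed in; nothing more can be done
None
```

Handed in at about 22 s: the hook lies flat on the plate with its gate shut and the leg home in the bend, and the bow was drawn to its stop and pulled to about 11 N by the wrist-force readings, under the 20 N limit; the final check was from image measurements because the 10-picture viewing limit was used up.

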